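# Switch on and fire the model-railway control boxes

## Task

Fire the turnout on the test track with the loose control boxes on the bench, using only closed fingers: first press down the raised half of the rocker until it is fully over in the on position, then push the square key fully in so that it stays in, and last press the round button fully down for a moment and let it spring back. Do not press the bar key, do not lift or shift any of the boxes, and leave everything else on the bench where it is.

Things in the scene. Friction and masses are not known exactly. Their poses are not given: they have to be found in the camera images.
- rocker_box: Control box with the rocker: a loose grey plastic housing 84 mm long (its x) by 66 mm wide (its y), its flat top 40 mm above the bench, 0.4 to 0.8 kg on rubber feet. Origin: centre of its underside; z up.
- rocker (a joint): The rocker's tilt in rad, about an axis along the box's y: 0 to 0.05 = off as found (the half towards the box's +x stands raised), 0.32 = on (that half lies level against its stop, the other half stands raised). It has only friction (about 0.04 N m; 2 to 5 N at the fingertip) and stays where it is left.
- rocker_raised_half (a point): Point on the top of the rocker's raised half, in the middle of its width, 20 mm from the pivot line. The black rocker is 30 mm wide and V-shaped, two flat halves of 30 mm each side of the pivot line, which crosses the box's centre 50 mm above the bench. This point stands about 56 mm above the bench when off and goes down to 50 mm when on. The point turns with the rocker: at joint value 0 its axes are those of the box.
- square_box: Control box with the square key: a loose grey plastic housing 84 mm long (its x) by 66 mm wide (its y), its flat top 40 mm above the bench, 0.4 to 0.8 kg on rubber feet. Origin: centre of its underside; z up.
- square_key_top (a point): Centre of the top of the black square key, 34 x 34 mm, at the box's centre; 56 mm above the bench when out, 48 mm when fully in. Axes as the box.
- square_key (a joint): How far the square key is pushed in (m): 0 = out, 0.008 = fully in at its stop. Friction of about 3 N, no spring: it stays where it is left.
- round_box: Control box with the round button: a loose grey plastic housing 84 mm long (its x) by 66 mm wide (its y), its flat top 40 mm above the bench, 0.4 to 0.8 kg on rubber feet. Origin: centre of its underside; z up.
- round_button_top (a point): Centre of the flat top of the black round button, 38 mm across, at the box's centre; 56 mm above the bench when out, 49 mm when fully down. Axes as the box.
- round_button (a joint): How far the round button is down (m): 0 = out, 0.007 = fully down. A spring (1.7 N at first, 5.5 N at the bottom) brings it back when let go.
- bar_box: Control box with the bar key, which is not part of the job: a loose grey plastic housing 84 mm long (its x) by 66 mm wide (its y), its flat top 40 mm above the bench, 0.4 to 0.8 kg on rubber feet. Origin: centre of its underside; z up.
- bar_key_top (a point): Centre of the top of the black bar key, 18 mm (x) by 48 mm (y), 56 mm above the bench. Not to be pressed.
- bar_key (a joint): How far the bar key is down (m), 0 = out, 0.007 = fully down; sprung like the round button. Not to be pressed.
- wagon: Bystander: red model goods wagon, loose, 95 x 33 x 42 mm high, origin at the centre of its underside.
- spool: Bystander: white empty plastic spool, loose, 36 mm across, 36 mm high, origin at its underside.
- screw_jar: Bystander: small glass jar with steel cap, loose, 42 mm across, 60 mm high, origin at its underside.
- flywheel: Bystander: brass flywheel lying flat, loose, 40 mm across, 26 mm high, origin at its underside.
- screwdriver: Bystander: screwdriver of 150 mm lying on the bench, loose, origin under its middle.
- screw_cup: Bystander: white ceramic bowl, loose, 60 mm across, 45 mm high, origin at its underside.
Mind the look-alikes: they are no part of the job. Leave any purple or red look-alike of the square_box alone. What is shaped like the rocker_box but orange is not meant.

How it is judged:
On the way, in this order (a step that is already met when the one before it is completed fails the run):
1. the rocker is fully over in the on position (value of joint rocker above 0.27 rad), for 0.2 s.
2. the square key is fully in (value of joint square_key above 0.0065 m), for 0.2 s.
3. the round button is fully down for a moment (value of joint round_button above 0.0055 m), for 0.1 s.
At the end, for the whole second after the job is handed in: The rocker is on (over 0.27 of 0.32 rad), the square key in (over 6.5 of 8 mm), the round button and the bar key out (within 2 mm), all four boxes upright, at rest and within 15 mm of where they stood, and the bystanders within 20 mm of where they stood (value of joint rocker above 0.27 rad and value of joint square_key above 0.0065 m and value of joint each of round_button, bar_key below 0.002 m and distance of each of rocker_box, square_box, round_box, bar_box from where it was at the start of the episode below 0.015 m and angle between each of rocker_box, square_box, round_box, bar_box's own z axis and vertical below 0.1 rad and linear speed of each of rocker_box, square_box, round_box, bar_box below 0.02 m/s and distance of each of wagon, spool, screw_jar, flywheel, screwdriver, screw_cup from where it was at the start of the episode below 0.02 m); the robot touches nothing.
It fails at once if the square key is pushed while the rocker is still off (value of joint square_key above 0.004 m and value of joint rocker below 0.2 rad).
It fails at once if the round button is pressed while the square key is still out (value of joint round_button above 0.004 m and value of joint square_key below 0.005 m).
It fails at once if the bar key is pressed (value of joint bar_key above 0.004 m).
It fails at once if a control box is lifted, shifted or tipped (distance of any of rocker_box, square_box, round_box, bar_box from where it was at the start of the episode above 0.015 m or angle between any of rocker_box, square_box, round_box, bar_box's own z axis and vertical above 0.2 rad).
It fails at once if another thing on the bench is disturbed (distance of any of wagon, spool, screw_jar, flywheel, screwdriver, screw_cup from where it was at the start of the episode above 0.02 m).
It also fails if it takes over 48 s, if anything falls off the work surface, if the arm or the gripper's body presses on something with over 40 N, if the wrist force passes 120 N, or if a joint passes its speed limit or range.

## Robot

A 7-joint arm with a two-finger parallel gripper is mounted at the origin on the work surface. World frame = base frame: x ahead of the robot, y to its left, z up, the work surface at z = 0. Lengths are in m, angles in rad, forces in N, time in s.
With the tool pointing down it reaches from about 0.4 to 0.85 m from the base axis. Payload 4.5 kg.
Tool frame: the origin (TCP) lies on the centre line of the jaws, within the pads' length; the fingertips stand 19 mm ahead of it and the grasp point (between the pads) is the TCP; z points along the fingers, y is the line along which they close (so a half turn about z gives the same grasp; the last joint's range is limited). The gripper opens to 88 mm and grips with 3 to 60 N. Pads are 18 mm wide; open, the fingers measure 123 mm over their backs; the gripper's body (75 mm by 187 mm) begins 45 mm behind the grasp point.
Start: joints at [1.162, 0.689, -0.195, 1.565, 0.157, 0.902, -0.215], TCP at [0.268, -0.565, 0.222] pointing down, gripper open.
Joint ranges: [-3.01, 3.01], [-0.46, 2.08], [-1.47, 1.51], [0.13, 2.56], [-1, 4.14], [0.04, 2.09], [-2.66, 2.66]. Speed limits (rad/s): [2.57, 2.57, 3.14, 3.14, 3.14, 3.14, 3.14].

## Interface

Orientations are given as a unit quaternion [w, x, y, z].
In Python, from bench import ctrl, optics, order gives the robot as it stands.
- The arm moves only by the shell command python3 -m handwheel 'ROWS' [OPENING] [FORCE]. ROWS is JSON, a list that holds one entry, the list of rows, each a list of 4 numbers: the shift along the tool's x, y, z as a fraction of full scale, then the turn about the tool's z as a fraction of full scale. A call has 1 to 5 rows; each row shifts and turns the commanded pose from where the row before left it, along the tool's axes as they then stand; what a row does not reach is not made up. Full scale, the value 1, is 0.2 m for a shift and 4 degrees for a turn. A row lasts 1/12 s, in which the tool goes at most 41.7 mm and 7.16 degrees, less where a joint would pass 70% of its speed; a pose out of reach is approached as far as the arm can. A call with a number of a shift or a turn outside -1 to 1 is refused whole. A call with a gripper value outside its range is refused whole. OPENING is the opening, from -1 (shut) to 1 (fully open), set as the call begins (- or left out, the last holds). The fingers move at their own pace and stop on an object; FORCE is the grip in N (left out, the last holds). Time passes only in rows, so rows that do not move let the fingers close. It gives the time, the measured TCP pose, the force, the opening and the grip force at its end, in the units of the state.
- ctrl.read_state(): the state, without advancing time (a new reading comes with each control period).
- optics.grab_frame(name): name is "scene" or "top"; returns (picture, depth): 480x640x3 uint8, red, green, blue; 480x640 float32, m along the optical axis (not along the pixel's ray), 0 where there is no reading.
- optics.camera_params(name): a dict with "intrinsics" (3x3 intrinsics, pixels), "dist_coeffs" ([k1, k2, p1, p2, k3] as OpenCV has them; the pictures are not rectified), "extrinsics" (4x4, takes a point from camera to world coordinates). Camera axes: x right, y down, z forward; pixel columns grow to the right and rows downward; lengths in m; the calibration is good to about 2 mm. A picture is of the moment at which its call begins. camera_params takes no time and is no camera call.
- order.close_job(): hands the job in; it is judged then, once.
The state is a dict: "time": time; "qpos": joint angles; "qvel": joint speeds; "effort": joint torques, N m; "ee_pos": TCP position; "eef_rot": TCP orientation; "wrist_force": force on the tool from outside, world axes, zero at the start; "wrist_torque": the same for the moment, N m; "finger_gap": finger opening in m; "grip_force": force on a finger pad.
Only numpy, scipy, OpenCV 4.12 (cv2) and the standard library are available. Lean on these libraries where they do the work, as an engineer would, in place of code of your own. Each camera call takes 0.05 s, during which the arm holds its last target. There are 200 camera calls.

## Working session

There is one attempt and no reset: what is moved stays moved. The work goes in short steps, Python scripts to look and compute and a shell command to move; the robot and the scene stay as the last step left them, time stands still between calls to the robot, and variables do not carry over. Pictures are saved under pics/ and viewed, at most 10 in all, crops included, and the job is handed in when it is done.

```bash
mkdir -p pics
python3 - <<'E'
from bench import ctrl, optics
import cv2, numpy as np
s=ctrl.read_state(); print({k:np.round(s[k],3).tolist() for k in s})
for n in("top","scene"):
    p,d=optics.grab_frame(n); c=optics.camera_params(n)
    np.savez(f"pics/{n}0.npz",p=p,d=d); cv2.imwrite(f"pics/{n}0.png",p[:,:,::-1])
    print(n,{k:np.round(c[k],3).tolist() for k in c})
E
```

```text
{'time': 0.0, 'qpos': [1.162, 0.69, -0.194, 1.566, 0.157, 0.902, -0.215], 'qvel': [-0.001, -0.001, -0.0, 0.001, -0.0, -0.002, -0.0], 'effort': [-0.001, -52.756, -1.267, -15.343, -0.053, 0.007, 0.0], 'ee_pos': [0.267, -0.564, 0.222], 'eef_rot': [-0.001, 0.976, 0.22, -0.0], 'wrist_force': [-0.35, 0.524, 0.066], 'wrist_torque': [0.013, 0.034, -0.04], 'grip_force': 0.0, 'finger_gap': 0.088}
top {'intrinsics': [[561.111, 0.0, 316.848], [0.0, 561.111, 235.845], [0.0, 0.0, 1.0]], 'dist_coeffs': [-0.013, 0.0, 0.0, 0.0, 0.0], 'extrinsics': [[-0.024, -0.982, 0.188, 0.243], [-1.0, 0.025, 0.001, 0.005], [-0.005, -0.188, -0.982, 1.068], [0.0, 0.0, 0.0, 1.0]]}
scene {'intrinsics': [[595.438, 0.0, 313.033], [0.0, 595.438, 238.271], [0.0, 0.0, 1.0]], 'dist_coeffs': [-0.084, 0.0, 0.0, 0.0, 0.0], 'extrinsics': [[0.616, 0.551, -0.563, 1.156], [0.787, -0.446, 0.426, -0.531], [-0.016, -0.706, -0.708, 0.94], [0.0, 0.0, 0.0, 1.0]]}
```

View pics/top0.png

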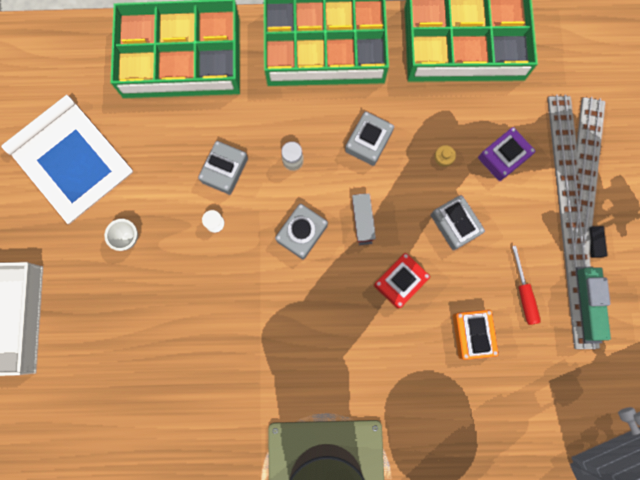

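View pics/scene0.png

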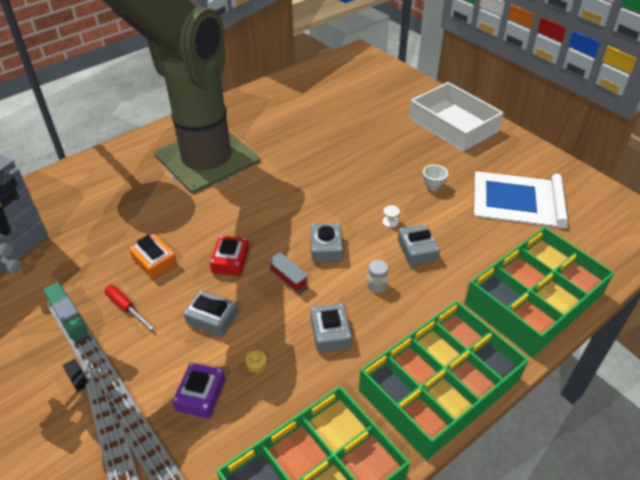

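The candidates in the top image:
- **Rocker:** grey at (458,221); the orange one at (477,334) is a look-alike.
- **Square:** grey at (369,136); the purple (507,152) and red (403,280) ones are look-alikes.
- **Round:** (301,230).
- **Bar:** (222,165), not to be pressed.

The grey ones fit the description. I'll confirm them in a crop and measure.

```bash
cat > h.py <<'E'
import numpy as np, cv2
from bench import optics
def ray(n,uv):
    c=optics.camera_params(n);K=np.array(c["intrinsics"]);D=np.array(c["dist_coeffs"]);T=np.array(c["extrinsics"])
    q=cv2.undistortPoints(np.float64(uv).reshape(-1,1,2),K,D)[:,0]
    r=np.c_[q,np.ones(len(q))]
    return T[:3,3],r@T[:3,:3].T
def onplane(n,uv,z):
    o,r=ray(n,uv); return o+r*((z-o[2])/r[:,2])[:,None]
def bydepth(n,uv,d):
    o,r=ray(n,uv); return o+r*d[:,None]
def blob(p,seed,win=24,th=60):
    u,v=seed;m=np.zeros(p.shape[:2],np.uint8)
    s=np.s_[v-win:v+win,u-win:u+win]; m[s]=(p[s].max(2)<th)*255
    n,l,st,ce=cv2.connectedComponentsWithStats(m)
    i=1+np.argmax(st[1:,4]); return (l==i).astype(np.uint8),ce[i],st[i,4]
E
python3 - <<'E'
from h import *
S={"top":dict(rocker=(460,219),square=(370,135),round=(302,229),bar=(221,165)),
 "scene":dict(rocker=(209,304),square=(330,318),round=(326,235),bar=(419,239))}
for n in S:
    f=np.load(f"pics/{n}0.npz");p,d=f["p"],f["d"]
    for k,sd in S[n].items():
        m,c,a=blob(p,sd); z=.053 if k=="rocker" else .056
        w=onplane(n,[c],z)[0]
        v,u=np.nonzero(m&(d>0)); P=bydepth(n,np.c_[u,v],d[v,u])
        cnt=max(cv2.findContours(m,0,1)[0],key=cv2.contourArea)[:,0]
        W=onplane(n,cnt,z)[:,:2]*1000; r=cv2.minAreaRect(np.float32(W))
        print(n,k,np.round(c,1),a,"plane",w.round(4),"depthmean",np.median(P,0).round(4),"zrange",np.percentile(P[:,2],[10,50,90]).round(4),"rect",np.round(r[0],1),np.round(r[1],1),round(r[2],1))
        if k=="rocker":
            A=np.c_[P[:,:2]-P[:,:2].mean(0),np.ones(len(P))];print(" slope fit",np.linalg.lstsq(A,P[:,2],rcond=None)[0].round(3))
        # grey housing top orientation: pixels at height 37-43mm near
        vv,uu=np.mgrid[sd[1]-45:sd[1]+45,sd[0]-45:sd[0]+45].reshape(2,-1)
        Q=bydepth(n,np.c_[uu,vv],d[vv,uu]); ok=(abs(Q[:,2]-.045)<.02)&(np.hypot(*(Q[:,:2]-w[:2]).T)<.06)
        r=cv2.minAreaRect(np.float32(Q[ok,:2]*1000)); print("   housing",np.round(r[0],1),np.round(r[1],1),round(r[2],1))
f=np.load("pics/top0.npz")["p"][100:270,190:500,::-1]
g=np.load("pics/scene0.npz")["p"][210:360,170:450,::-1]
a=cv2.resize(f,(540,296));b=cv2.resize(g,(540,289))
cv2.imwrite("pics/crop.png",np.vstack([a,b]))
E
```

```text
top rocker [459.4 218.7] 429 plane [ 0.4628 -0.2587  0.053 ] depthmean [ 0.4633 -0.2588  0.0528] zrange [0.0494 0.0528 0.0578] rect [ 463.1 -259.7] [57.6 29.2] 29.0
 slope fit [0.108 0.073 0.053]
   housing [ 462.7 -260. ] [84.1 67.7] 28.2
top square [370.2 133.5] 246 plane [ 0.6321 -0.1002  0.056 ] depthmean [ 0.6316 -0.1     0.0567] zrange [0.0543 0.0567 0.0595] rect [ 632.3 -100. ] [29.8 31.8] 62.3
   housing [634.2 -99.9] [66.4 85.5] 60.7
top round [301.  228.5] 254 plane [0.4511 0.0348 0.056 ] depthmean [0.451  0.0348 0.0572] zrange [0.0548 0.0572 0.0595] rect [451.1  34.8] [29.5 32. ] 88.8
   housing [452.7  35.7] [66.5 84.3] 53.9
top bar [220.8 163.3] 184 plane [0.5803 0.1835 0.056 ] depthmean [0.58   0.183  0.0569] zrange [0.0544 0.0569 0.0594] rect [580.5 183.9] [45.7 15. ] 64.8
   housing [582.7 184.9] [66.8 85.6] 66.1
scene rocker [210.9 305.4] 365 plane [ 0.4709 -0.2601  0.053 ] depthmean [ 0.4701 -0.2597  0.0504] zrange [0.047  0.0504 0.0553] rect [ 468.3 -259.3] [59.1 33.3] 29.9
 slope fit [0.098 0.037 0.051]
   housing [ 463.2 -260.7] [86.9 67.8] 27.9
scene square [330.4 318.9] 249 plane [ 0.6395 -0.1042  0.056 ] depthmean [ 0.6392 -0.1031  0.0544] zrange [0.0508 0.0544 0.0567] rect [ 639.2 -103.7] [29.1 36.7] 60.4
   housing [ 635.4 -101.1] [64.8 85.6] 60.9
scene round [325.9 233.2] 169 plane [0.4587 0.0309 0.056 ] depthmean [0.4567 0.0316 0.0542] zrange [0.0508 0.0542 0.0563] rect [459.5  30.7] [29.6 39.2] 51.5
   housing [455.1  34.8] [66.  88.2] 53.4
scene bar [419.2 235.5] 155 plane [0.5875 0.1793 0.056 ] depthmean [0.5858 0.1818 0.0539] zrange [0.0486 0.0539 0.0566] rect [587.5 179.6] [45.4 21.8] 66.3
   housing [583.6 183.1] [67.4 88.9] 65.3
```

View pics/crop.png

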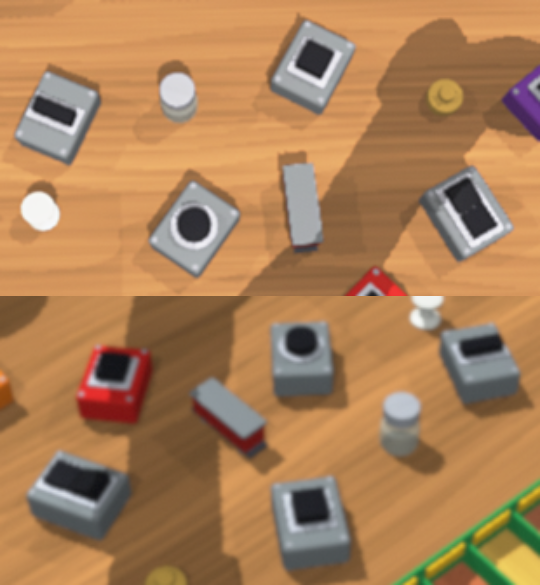

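The crop shows the four grey boxes: rocker at top right and bottom left, square, round and bar. Rocker centre is about (0.463, -0.260), with its x axis at 28.5° and the raised half towards +x+y. The tool y axis already lies along the rocker's axis to within 3°.

```bash
R='[[[0.13,-0.075,0,0],[0.13,-0.075,0,0],[0.13,-0.075,0,0],[0.13,-0.075,0,0],[0.13,-0.075,0,0]]]'
python3 -m handwheel '[[[0.13,-0.076,0,0],[0.13,-0.076,0,0],[0.13,-0.076,0,0],[0.13,-0.076,0,0],[0.13,-0.076,0,0]]]' -1 10
python3 -m handwheel '[[[0.13,-0.076,0,0],[0.13,-0.076,0,0],[0.13,-0.076,0,0],[0.13,-0.076,0,0],[0.13,-0.076,0,0]]]'
python3 -m handwheel '[[[0.13,-0.076,0,-0.75],[0.13,-0.076,0,0],[0,0,0,0],[0,0,0,0],[0,0,0,0]]]'
```

```text
time: 0.52
ee_pos: [0.3531, -0.4389, 0.2221]
eef_rot: [-0.0, 0.976, 0.219, -0.0]
wrist_force: [0.5, -0.2, 0.3]
finger_gap: 0.0575
grip_force: 0.0
time: 0.93
ee_pos: [0.438, -0.3146, 0.2222]
eef_rot: [-0.0, 0.976, 0.22, -0.0]
wrist_force: [-0.6, 0.2, 0.5]
finger_gap: 0.0234
grip_force: 0.0
time: 1.35
ee_pos: [0.4695, -0.2661, 0.2221]
eef_rot: [0.0, 0.97, 0.245, -0.001]
wrist_force: [-0.0, -0.9, 1.0]
finger_gap: 0.0004
grip_force: 0.0
```

```bash
python3 -m handwheel '[[[0.091,-0.042,0.13,0],[0,0,0.15,0],[0,0,0.15,0],[0,0,0.13,0],[0,0,0.1,0]]]'
python3 -m handwheel '[[[0,0,0,0],[0,0,0,0]]]'
python3 - <<'E'
from h import *
p,d=optics.grab_frame("scene")
a=cv2.resize(p[200:360,130:350,::-1],(770,560),interpolation=cv2.INTER_CUBIC);cv2.imwrite("pics/r1.png",a)
E
```

```text
time: 1.77
ee_pos: [0.4802, -0.2511, 0.0883]
eef_rot: [-0.0, 0.97, 0.244, -0.001]
wrist_force: [0.3, 0.9, -0.1]
finger_gap: 0.0002
grip_force: 0.0
time: 1.93
ee_pos: [0.4808, -0.2507, 0.0898]
eef_rot: [-0.0, 0.97, 0.244, -0.001]
wrist_force: [-0.4, 0.4, -0.6]
finger_gap: 0.0007
grip_force: 0.0
```

View pics/r1.png

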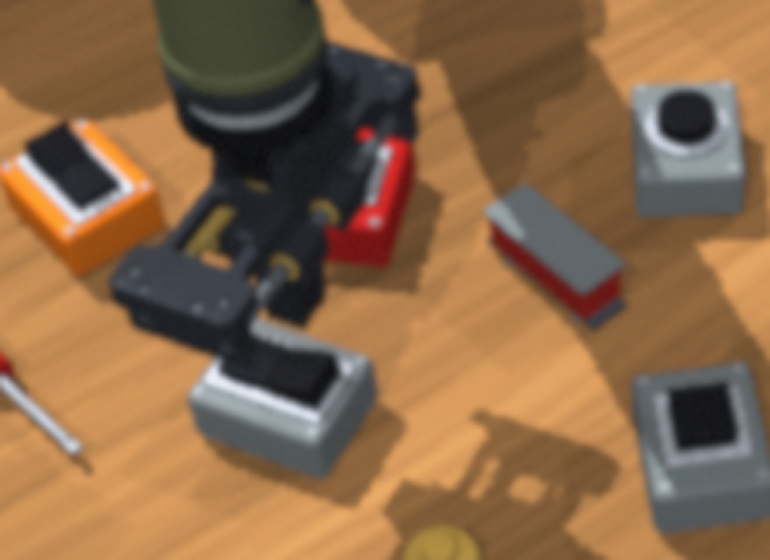

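Run:
```python
from h import *
def proj(n,P):
    c=optics.camera_params(n);T=np.linalg.inv(np.array(c["extrinsics"]))
    return cv2.projectPoints(np.float64(P),cv2.Rodrigues(T[:3,:3])[0],T[:3,3],np.array(c["intrinsics"]),np.array(c["dist_coeffs"]))[0][:,0]
q=proj("scene",[[.4808,-.2507,.0708],[.481,-.25,.056],[.463,-.26,.050]])
print((q-[130,200])*3.5)
```

```text
[[303.00079162 350.78222428]
 [307.90914345 367.60084098]
 [276.51514993 363.18323999]]
```

Run:
```python
from h import *
p,d=optics.grab_frame("scene")
a=np.clip(p[260:340,170:250,::-1].astype(float)*2.2,0,255).astype(np.uint8)
a=cv2.resize(a,(560,560),interpolation=cv2.INTER_CUBIC);cv2.imwrite("pics/r2.png",a)
v,u=np.mgrid[270:316:3,196:236:3]
Q=bydepth("scene",np.c_[u.ravel(),v.ravel()],d[v,u].ravel())
print((Q[:,2].reshape(u.shape)*1000).round().astype(int))
```

```text
[[185 187 210 212 205 196 191 197 189 182  19  21  23  26]
 [178 212 214 204 191 191 194 192 186 177  13  14  17  16]
 [213 210 209 178 185 187 189 940 179   1   1  -1  -1   0]
 [215 212  -2 164 187 186 180 179 128  -3   1  -2  -1   3]
 [210 213 212 187 185 147 141 131 119 116   1   2   0  -1]
 [213 211 210 187 132 138 138 124 114 109   1  -2   0  -1]
 [213 212 206 184 124 128 130 117 107   0  -2  -1  -2  -1]
 [213 206 186  -2 111 114 121 114  -2  -1  -1  -4  -4  -2]
 [206 200  38  39  37  38  -4 940  -1  -2  -2   0  -2  -1]
 [199 194 184  49  41  38  38  39  36  -1  -1   0  -4   0]
 [181 186 183  48  51  49  49  51  56  37  39  39  -3  -1]
 [172 176 176  50  51  49  50  48  56  56  50  38  41  37]
 [ 50  50  50  50  50  49  53  52  58  53  49  43  37  37]
 [ 45  43  48  52  49  52  54  52  56  52  41  38  38  26]
 [ 38  41  41  43  42  46  52  58  52  45  42  37  31  23]
 [ 42  41  39  41  42  43  43  45  45  41  36  37  25  14]]
```

View pics/r2.png

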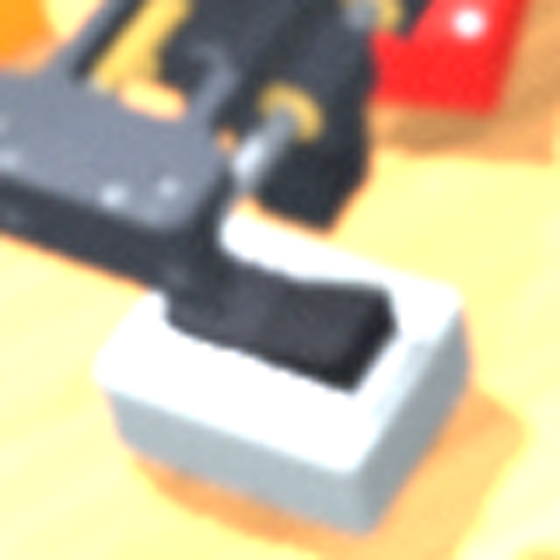

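Run:
```python
from h import *
from bench import ctrl
print(ctrl.read_state()["ee_pos"],ctrl.read_state()["time"])
p,d=optics.grab_frame("scene")
for v in range(276,294,3):
  u=np.arange(204,226,3); Q=bydepth("scene",np.c_[u,u*0+v],d[v,u]); print(v,[tuple((q*1000).round().astype(int).tolist()) for q in Q])
```

```text
[ 0.48260908 -0.25068651  0.09157825] 2.0333
276 [(528, -283, 205), (507, -270, 176), (520, -269, 188), (522, -265, 187), (527, -262, 189), (526, -256, 184), (486, -233, 132), (382, -180, 1)]
279 [(488, -269, 151), (523, -277, 189), (526, -273, 188), (522, -266, 180), (525, -262, 179), (526, -257, 176), (489, -235, 128), (384, -182, -4)]
282 [(526, -285, 189), (529, -281, 189), (496, -262, 145), (499, -258, 145), (493, -250, 134), (491, -243, 127), (488, -236, 119), (396, -189, 2)]
285 [(531, -288, 188), (531, -283, 185), (494, -262, 135), (502, -260, 141), (496, -252, 130), (491, -244, 120), (488, -237, 111), (401, -192, -2)]
288 [(534, -290, 185), (485, -266, 121), (492, -263, 126), (499, -260, 130), (500, -255, 127), (491, -246, 112), (403, -201, -2), (410, -197, 1)]
291 [(389, -236, 1), (393, -231, 1), (489, -263, 114), (495, -260, 118), (499, -256, 118), (492, -247, 106), (411, -206, -2), (416, -201, 0)]
```

The fingertip edge shows at about z 0.10, higher than the reported pose implies. I'll go down in small steps and watch the force.

```bash
python3 -m handwheel '[[[0,0,0.02,0],[0,0,0.02,0],[0,0,0,0],[0,0,0,0]]]'
python3 - <<'E'
from h import *
p,d=optics.grab_frame("scene")
a=np.clip(p[250:340,160:250,::-1].astype(float)*2.2,0,255).astype(np.uint8)
cv2.imwrite("pics/r3.png",cv2.resize(a,(560,560),interpolation=cv2.INTER_CUBIC))
E
```

```text
time: 2.42
ee_pos: [0.4822, -0.2493, 0.0825]
eef_rot: [0.0, 0.97, 0.245, -0.0]
wrist_force: [-0.3, -1.1, -1.0]
finger_gap: 0.0005
grip_force: 0.0
```

View pics/r3.png

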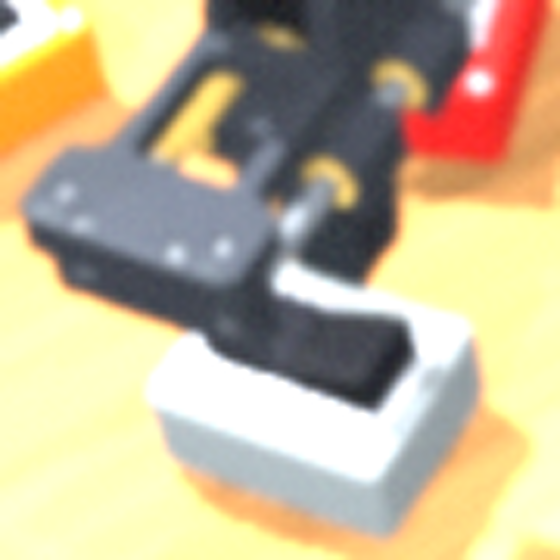

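```bash
python3 -m handwheel '[[[0,0,0.015,0],[0,0,0.015,0],[0,0,0,0],[0,0,0,0]]]'
python3 -m handwheel '[[[0,0,0.015,0],[0,0,0,0],[0,0,0,0]]]'
python3 -m handwheel '[[[0,0,0,0],[0,0,0,0],[0,0,0,0]]]'
```

```text
time: 2.8
ee_pos: [0.4821, -0.2492, 0.0761]
eef_rot: [-0.0, 0.969, 0.245, -0.0]
wrist_force: [-0.2, 0.2, -0.2]
finger_gap: 0.0007
grip_force: 0.0
time: 3.05
ee_pos: [0.4822, -0.2493, 0.0733]
eef_rot: [-0.0, 0.969, 0.245, -0.0]
wrist_force: [-0.1, 0.5, -0.3]
finger_gap: 0.0001
grip_force: 0.0
time: 3.3
ee_pos: [0.4823, -0.2494, 0.0735]
eef_rot: [0.0, 0.97, 0.245, 0.0]
wrist_force: [0.7, 0.3, 0.2]
finger_gap: 0.0006
grip_force: 0.0
```

```bash
python3 -m handwheel '[[[0,0,0.015,0],[0,0,0.015,0],[0,0,0,0]]]'
python3 - <<'E'
from h import *
p,d=optics.grab_frame("scene")
for v in range(291,312,2):
  u=np.arange(207,229,3); Q=bydepth("scene",np.c_[u,u*0+v],d[v,u]); print(v,[tuple((q*1000).round().astype(int).tolist()) for q in Q])
a=np.clip(p[250:340,160:250,::-1].astype(float)*2.2,0,255).astype(np.uint8)
cv2.imwrite("pics/r4.png",cv2.resize(a,(560,560),interpolation=cv2.INTER_CUBIC))
E
```

```text
time: 3.55
ee_pos: [0.4819, -0.2492, 0.0668]
eef_rot: [-0.0, 0.97, 0.245, -0.0]
wrist_force: [0.1, 0.5, 0.9]
finger_gap: 0.0008
grip_force: 0.0
291 [(523, -282, 161), (530, -279, 165), (494, -259, 116), (499, -256, 119), (493, -247, 106), (489, -240, 97), (488, -233, 91), (419, -196, -1)]
293 [(527, -284, 161), (529, -280, 160), (494, -260, 111), (500, -257, 115), (493, -248, 101), (488, -240, 91), (487, -234, 85), (425, -200, 1)]
295 [(532, -287, 162), (485, -263, 99), (492, -260, 104), (498, -257, 107), (495, -250, 99), (491, -242, 89), (424, -207, -1), (428, -202, -1)]
297 [(535, -289, 162), (486, -264, 96), (492, -261, 99), (499, -258, 103), (498, -252, 98), (491, -243, 85), (425, -208, -5), (435, -206, 2)]
299 [(450, -257, 49), (482, -263, 85), (489, -260, 90), (497, -258, 96), (498, -253, 92), (458, -230, 37), (461, -225, 35), (438, -208, 0)]
301 [(452, -259, 47), (459, -255, 51), (463, -251, 51), (493, -257, 86), (500, -254, 90), (476, -238, 54), (481, -234, 57), (472, -224, 40)]
303 [(458, -262, 49), (462, -257, 49), (467, -253, 51), (471, -249, 52), (476, -245, 53), (480, -241, 54), (486, -237, 58), (477, -227, 41)]
305 [(462, -264, 48), (467, -260, 50), (472, -256, 53), (479, -253, 56), (479, -247, 52), (485, -244, 55), (483, -237, 48), (482, -230, 42)]
307 [(465, -266, 47), (470, -262, 49), (477, -259, 54), (480, -254, 52), (487, -251, 57), (486, -245, 51), (488, -239, 48), (489, -234, 45)]
309 [(472, -270, 51), (478, -266, 54), (482, -262, 54), (487, -258, 56), (492, -254, 58), (490, -248, 51), (488, -241, 44), (490, -235, 41)]
311 [(467, -269, 39), (477, -267, 47), (487, -265, 55), (490, -260, 55), (496, -257, 58), (496, -251, 53), (491, -242, 41), (491, -236, 36)]
```

View pics/r4.png

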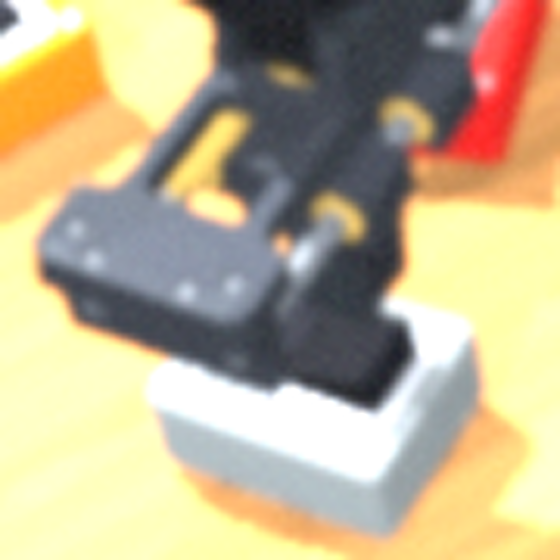

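Depth puts the real fingertip at z about 0.086 (nominal 0.048), and the rocker is still up and untouched. I'll keep going down by force and vision.

```bash
python3 -m handwheel '[[[0,0,0.03,0],[0,0,0.03,0],[0,0,0,0],[0,0,0,0]]]'
python3 - <<'E'
from h import *
for n in("scene","top"):
  p,d=optics.grab_frame(n)
  V,U=(slice(285,318),slice(200,235)) if n=="scene" else (slice(190,240),slice(425,485))
  v,u=np.mgrid[V,U]; Q=bydepth(n,np.c_[u.ravel(),v.ravel()],d[V,U].ravel()); z=Q[:,2].reshape(u.shape)
  print(n); print((z[::3,::3]*1000).round().astype(int))
E
```

```text
time: 3.93
ee_pos: [0.4819, -0.2492, 0.0548]
eef_rot: [-0.0, 0.969, 0.245, -0.0]
wrist_force: [-0.7, 0.6, -0.1]
finger_gap: 0.0007
grip_force: 0.0
scene
[[144 147 177 175 153 159 158 158 148 141  -3  -1]
 [133 175 176 169 150 153 154 153 145  -3  -1  -2]
 [178 176 171 135 153 151 149 144  91  -1  -2  -1]
 [176 178  40 152 940 114 109 139  85  -2  -4  -2]
 [177 179 173 150 146 106 100  87  76  -1  -1  -4]
 [176 178 170 150  86  93  91  79  67  39  -1   0]
 [178 174 151  49  74  79  85  73  57  36  39  37]
 [175 168  45  47  54  52  52  58  51  42  39  40]
 [167 159 153  53  52  55  57  53  47  43  41  33]
 [148 151 149  45  48  50  57  49  39  38  36  25]
 [140 143 138  41  40  44  46  45  42  36  31  20]]
top
[[  3   0  -3   2   3   2 179 192 205 218 225 231 238 236 262 273 274 283
  288 296]
 [177   2   4  -2   2 180 180 184 196 212 222 227 234 234 253 260 271 274
  277 281]
 [182 178   3 178 177 178 179 177 187 200 214 225 227 236 237 241 262 260
  270 274]
 [178 180 178 179   2 168 171 181 181 194 208 217 224 228 235 235 237 255
  259 261]
 [180 175 179 179   1   0   2 177 179 185
[... 364 characters left out ...]
 151   2
    1   2]
 [178 180 180 180 181 178 179 180 181 179 154 154 153 162 159  45  39  42
    4  -2]
 [175 182 176 178 177 175 179 180 152 152  53  43 146  50  48  52  42  37
    1  -1]
 [176 176 176 178 177 178 177 178  43  42  56  49  51  49  47  54  45  41
   39  -2]
 [  4 181 179 179 182 177 181 177  39  44  51  53  50  54  53  51  52  44
   44  39]
 [  3 173 181 179 179 180 180  40  42  44  44  52  51  52  52  50  48  46
   40  43]
 [ -1   3 179 176 180 178  23  39  41  44  45  44  51  54  52  51  45  42
   43  37]
 [ -4   1 131 175 151   5  15  31  40  39  40  45  50  49  44  44  40  39
    3   0]
 [  2   2  -1  -1  -2   3   0  18  34  38  44  41  42  46  42  37  39   2
    0   3]]
```

```bash
python3 -m handwheel '[[[0,0,0.025,0],[0,0,0.025,0],[0,0,0,0],[0,0,0,0]]]'
python3 -m handwheel '[[[0,0,0.015,0],[0,0,0,0],[0,0,0,0]]]'
python3 -m handwheel '[[[0,0,0.015,0],[0,0,0,0],[0,0,0,0]]]'
```

```text
time: 4.37
ee_pos: [0.482, -0.2492, 0.045]
eef_rot: [-0.0, 0.97, 0.245, -0.0]
wrist_force: [-0.5, 0.3, -0.1]
finger_gap: 0.0005
grip_force: 0.0
time: 4.62
ee_pos: [0.4823, -0.2494, 0.0424]
eef_rot: [0.0, 0.97, 0.245, 0.0]
wrist_force: [-0.5, -0.2, 0.4]
finger_gap: 0.0006
grip_force: 0.0
time: 4.87
ee_pos: [0.4823, -0.2493, 0.0393]
eef_rot: [0.0, 0.969, 0.245, -0.0]
wrist_force: [0.1, 0.3, 0.4]
finger_gap: 0.0003
grip_force: 0.1
```

```bash
python3 -m handwheel '[[[0,0,0.015,0],[0,0,0,0],[0,0,0,0]]]'
python3 -m handwheel '[[[0,0,0.01,0],[0,0,0,0],[0,0,0,0]]]'
python3 -m handwheel '[[[0,0,0.01,0],[0,0,0,0],[0,0,0,0]]]'
```

```text
time: 5.12
ee_pos: [0.482, -0.2494, 0.0362]
eef_rot: [-0.0, 0.97, 0.245, -0.0]
wrist_force: [0.7, 0.1, -0.6]
finger_gap: 0.0004
grip_force: 0.0
time: 5.37
ee_pos: [0.482, -0.2494, 0.0343]
eef_rot: [-0.0, 0.97, 0.245, -0.0]
wrist_force: [-0.7, 0.1, 0.4]
finger_gap: 0.001
grip_force: 0.0
time: 5.62
ee_pos: [0.4821, -0.2495, 0.0339]
eef_rot: [0.0, 0.97, 0.245, -0.0]
wrist_force: [-2.1, 2.0, 14.8]
finger_gap: 0.0003
grip_force: 7.6
```

```bash
python3 -m handwheel '[[[0,0,0.005,0],[0,0,0,0],[0,0,0,0]]]'
python3 -m handwheel '[[[0,0,-0.08,0],[0,0,-0.15,0],[0,0,-0.15,0],[-0.1,0.06,-0.1,0],[-0.18,0.05,0,0]]]'
python3 -m handwheel '[[[-0.18,0,0,0],[-0.18,0,0,0],[0,0,0,0],[0,0,0,0]]]'
python3 - <<'E'
from h import *
for n,sd in(("scene",(210,304)),("top",(459,218))):
  p,d=optics.grab_frame(n); cv2.imwrite(f"pics/{n}5.png",p[:,:,::-1])
  m,c,a=blob(p,sd); v,u=np.nonzero(m&(d>0)); P=bydepth(n,np.c_[u,v],d[v,u])
  X=(P[:,:2]-[.463,-.260])@np.array([.88,.475])
  print(n,c,a,[(b,round(float(np.median(P[(X>b/1e3-.004)&(X<b/1e3+.004),2])),4)) for b in(-25,-15,-5,5,15,25)])
E
```

```text
time: 5.87
ee_pos: [0.4821, -0.2495, 0.0337]
eef_rot: [0.001, 0.97, 0.245, 0.0]
wrist_force: [-3.7, 2.5, 23.9]
finger_gap: 0.0008
grip_force: 11.5
time: 6.28
ee_pos: [0.4501, -0.2943, 0.1315]
eef_rot: [0.003, 0.969, 0.249, 0.005]
wrist_force: [-0.2, -1.3, 0.0]
finger_gap: 0.0005
grip_force: 0.0
time: 6.62
ee_pos: [0.3775, -0.331, 0.1274]
eef_rot: [-0.0, 0.97, 0.243, -0.001]
wrist_force: [0.9, 0.3, 0.3]
finger_gap: 0.0003
grip_force: 0.0
scene [208.14030612 304.07397959] 392 [(-25, 0.0561), (-15, 0.0531), (-5, 0.05), (5, 0.0486), (15, 0.0489), (25, 0.0486)]
top [460.59698276 220.38362069] 464 [(-25, 0.0587), (-15, 0.0558), (-5, 0.0527), (5, 0.0511), (15, 0.0516), (25, 0.0511)]
```

The rocker is on: the +x half is level and the other half is raised at a slope of 0.3. Next is the square key, with tip z = TCP z + 0.016.

```bash
python3 -m handwheel '[[[0.14,-0.034,0,0],[0.14,-0.034,0,0],[0.14,-0.034,0,0],[0.14,-0.034,0,0],[0.14,-0.034,0,0]]]'
python3 -m handwheel '[[[0.14,-0.034,0,0],[0.14,-0.034,0,0],[0.14,-0.034,0,0],[0.14,-0.034,0,0],[0.14,-0.034,0,0]]]'
python3 -m handwheel '[[[0.14,-0.034,0,0],[0.14,-0.034,0,0],[0,0,0,0],[0,0,0,0],[0,0,0,0]]]'
```

```text
time: 7.13
ee_pos: [0.4897, -0.2301, 0.1273]
eef_rot: [-0.0, 0.969, 0.247, 0.001]
wrist_force: [-0.4, -0.8, -0.7]
finger_gap: 0.0007
grip_force: 0.0
time: 7.55
ee_pos: [0.5962, -0.1329, 0.1273]
eef_rot: [-0.0, 0.969, 0.247, 0.0]
wrist_force: [0.6, -0.2, 0.0]
finger_gap: 0.0004
grip_force: 0.0
time: 7.97
ee_pos: [0.6367, -0.0971, 0.127]
eef_rot: [-0.0, 0.969, 0.246, -0.001]
wrist_force: [0.8, -0.6, -0.1]
finger_gap: 0.0008
grip_force: 0.0
```

```bash
python3 -m handwheel '[[[-0.015,0.011,0.12,0],[0,0,0.12,0],[0,0,0.1,0],[0,0,0.04,0],[0,0,0,0]]]'
python3 -m handwheel '[[[0,0,0,0],[0,0,0.02,0],[0,0,0.02,0],[0,0,0,0],[0,0,0,0]]]'
python3 -m handwheel '[[[0,0,0.01,0],[0,0,0.01,0],[0,0,0,0],[0,0,0,0]]]'
python3 -m handwheel '[[[0,0,0.01,0],[0,0,0,0],[0,0,0,0]]]'
```

```text
time: 8.38
ee_pos: [0.633, -0.1022, 0.0495]
eef_rot: [-0.0, 0.97, 0.245, -0.002]
wrist_force: [-0.2, 0.6, -0.0]
finger_gap: -0.0001
grip_force: 0.0
time: 8.8
ee_pos: [0.6355, -0.1014, 0.0438]
eef_rot: [0.0, 0.969, 0.245, 0.0]
wrist_force: [0.2, 0.3, 0.3]
finger_gap: 0.0003
grip_force: 0.0
time: 9.13
ee_pos: [0.6354, -0.1015, 0.0394]
eef_rot: [0.0, 0.97, 0.245, 0.0]
wrist_force: [-0.3, -0.1, -0.2]
finger_gap: 0.0001
grip_force: 0.1
time: 9.38
ee_pos: [0.6354, -0.1014, 0.0374]
eef_rot: [0.0, 0.97, 0.245, 0.0]
wrist_force: [0.3, 0.4, 2.4]
finger_gap: 0.0005
grip_force: 0.4
```

```bash
python3 -m handwheel '[[[0,0,0.01,0],[0,0,0,0],[0,0,0,0]]]'
python3 -m handwheel '[[[0,0,0.01,0],[0,0,0,0],[0,0,0,0]]]'
python3 -m handwheel '[[[0,0,0.01,0],[0,0,0,0],[0,0,0,0]]]'
```

```text
time: 9.63
ee_pos: [0.6354, -0.1014, 0.0353]
eef_rot: [0.0, 0.97, 0.245, 0.0]
wrist_force: [0.2, 0.3, 0.8]
finger_gap: 0.0006
grip_force: 0.3
time: 9.88
ee_pos: [0.6354, -0.1014, 0.0332]
eef_rot: [0.0, 0.969, 0.245, 0.0]
wrist_force: [0.4, 0.7, 0.3]
finger_gap: 0.0006
grip_force: 0.2
time: 10.13
ee_pos: [0.6354, -0.1014, 0.0322]
eef_rot: [0.0, 0.97, 0.245, 0.0]
wrist_force: [-1.5, 1.1, 7.2]
finger_gap: 0.0006
grip_force: 3.7
```

```bash
python3 -m handwheel '[[[0,0,0.005,0],[0,0,0.005,0],[0,0,0,0],[0,0,0,0]]]'
python3 -m handwheel '[[[0,0,-0.1,0],[0,0,-0.15,0],[0,0,-0.15,0],[0,0,-0.1,0],[-0.15,0.03,0,0]]]'
python3 -m handwheel '[[[-0.15,-0.1,0,0],[-0.15,-0.1,0,0],[-0.15,-0.1,0,0],[0,0,0,0],[0,0,0,0]]]'
python3 - <<'E'
from h import *
n="scene"
p,d=optics.grab_frame(n); m,c,a=blob(p,(331,322)); v,u=np.nonzero(m&(d>0)); P=bydepth(n,np.c_[u,v],d[v,u])
print(c,a,np.median(P,0)); cv2.imwrite("pics/s6.png",p[:,:,::-1])
E
```

```text
time: 10.47
ee_pos: [0.6355, -0.1014, 0.032]
eef_rot: [0.0, 0.97, 0.245, 0.0]
wrist_force: [-4.0, 0.6, 20.3]
finger_gap: 0.0006
grip_force: 10.0
time: 10.88
ee_pos: [0.6197, -0.1153, 0.1341]
eef_rot: [0.0, 0.969, 0.248, 0.008]
wrist_force: [1.6, 1.0, 0.5]
finger_gap: 0.0006
grip_force: 0.0
time: 11.3
ee_pos: [0.5011, -0.1109, 0.1293]
eef_rot: [-0.0, 0.97, 0.245, -0.002]
wrist_force: [0.2, -0.6, -0.4]
finger_gap: 0.0006
grip_force: 0.0
[330.20192308 319.82692308] 208 [ 0.63512132 -0.10144172  0.04650223]
```

The square key is in, 8 mm lower than before. Next is the round button.

```bash
python3 -m handwheel '[[[0.024,-0.126,0,0],[0.024,-0.126,0,0],[0.023,-0.126,0,0],[0.023,-0.126,0,0],[0.023,-0.126,0,0]]]'
python3 -m handwheel '[[[0.023,-0.126,0,0],[0,0,0,0],[0,0,0,0],[0,0,0,0]]]'
```

```text
time: 11.77
ee_pos: [0.467, 0.0127, 0.1294]
eef_rot: [0.0, 0.97, 0.245, 0.002]
wrist_force: [0.9, -0.3, -0.4]
finger_gap: 0.0
grip_force: 0.0
time: 12.1
ee_pos: [0.4587, 0.0352, 0.1294]
eef_rot: [0.0, 0.97, 0.245, 0.001]
wrist_force: [0.6, 0.4, 0.5]
finger_gap: 0.0004
grip_force: 0.0
```

```bash
python3 -m handwheel '[[[-0.02,-0.011,0.12,0],[0,0,0.12,0],[0,0,0.12,0],[0,0,0.06,0],[0,0,0,0]]]'
python3 -m handwheel '[[[0,0,0,0],[0,0,0.015,0],[0,0,0.015,0],[0,0,0,0],[0,0,0,0]]]'
python3 -m handwheel '[[[0,0,0.01,0],[0,0,0.01,0],[0,0,0.005,0],[0,0,0,0],[0,0,0,0]]]'
```

```text
time: 12.52
ee_pos: [0.4523, 0.0338, 0.0432]
eef_rot: [0.0, 0.97, 0.244, -0.001]
wrist_force: [0.0, 0.3, 0.6]
finger_gap: 0.0006
grip_force: 0.0
time: 12.93
ee_pos: [0.4533, 0.0352, 0.04]
eef_rot: [0.0, 0.97, 0.245, 0.001]
wrist_force: [0.2, -1.0, 1.0]
finger_gap: 0.0006
grip_force: 0.8
time: 13.35
ee_pos: [0.4532, 0.0353, 0.0346]
eef_rot: [0.0, 0.97, 0.245, 0.001]
wrist_force: [2.2, -1.8, 4.8]
finger_gap: 0.0004
grip_force: 2.3
```

```bash
python3 -m handwheel '[[[0,0,0.01,0],[0,0,0.005,0],[0,0,0,0],[0,0,0,0],[0,0,0,0]]]'
```

```text
time: 13.77
ee_pos: [0.4532, 0.0352, 0.0328]
eef_rot: [0.0, 0.97, 0.245, 0.001]
wrist_force: [2.0, -1.7, 20.5]
finger_gap: 0.0005
grip_force: 10.5
```

The button is at its stop with 20 N, held for over 0.1 s. I'll release and check everything.

```bash
python3 -m handwheel '[[[0,0,-0.08,0],[0,0,-0.15,0],[0,0,-0.15,0],[0,0,-0.15,0],[-0.15,0.03,0,0]]]'
python3 -m handwheel '[[[-0.15,0,0,0],[-0.1,0,0,0],[0,0,0,0],[0,0,0,0]]]'
python3 - <<'E'
from h import *
S=dict(rocker=(209,304),square=(330,319),round=(326,235),bar=(419,239))
n="scene"; p,d=optics.grab_frame(n); cv2.imwrite("pics/s7.png",p[:,:,::-1])
for k,sd in S.items():
    m,c,a=blob(p,sd); v,u=np.nonzero(m&(d>0)); P=bydepth(n,np.c_[u,v],d[v,u]); print(k,c,a,np.median(P,0).round(4))
E
```

```text
time: 14.18
ee_pos: [0.4358, 0.0204, 0.1412]
eef_rot: [-0.001, 0.969, 0.248, 0.007]
wrist_force: [1.1, -1.1, -0.1]
finger_gap: 0.0006
grip_force: 0.0
time: 14.52
ee_pos: [0.3831, -0.008, 0.1373]
eef_rot: [-0.0, 0.97, 0.245, -0.001]
wrist_force: [1.2, 0.4, -0.3]
finger_gap: 0.0007
grip_force: 0.0
rocker [207.80494505 304.33241758] 364 [ 0.4611 -0.2624  0.0499]
square [330.26519337 320.1878453 ] 181 [ 0.6361 -0.1014  0.0465]
round [325.69587629 232.78865979] 194 [0.4561 0.0324 0.0544]
bar [419.26       235.45333333] 150 [0.5857 0.1819 0.0537]
```

View pics/s7.png

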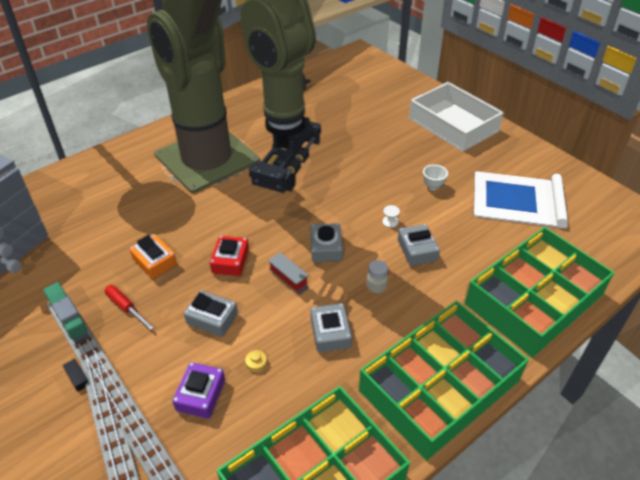

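The picture shows the arm clear of everything and all boxes and bystanders where they were. The rocker (208,304) is on, the square key (330,320) is in, and the round button (326,233) and bar key (419,235) are out.

```bash
python3 -c "
from bench import order; print(order.close_job())"
```

```text
the job is handed in; nothing more can be done
None
```

The job is handed in at about 14.5 s: rocker on, square key in, round button pressed and sprung back, and in the last picture the bar key, boxes and bystanders look undisturbed; no verdict was returned.

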